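# Complete the amber size series on the specimen tray

## Robot

A 7-joint arm with a two-finger parallel gripper is mounted at the origin on the work surface. World frame = base frame: x ahead of the robot, y to its left, z up, the work surface at z = 0. Lengths are in mm, angles in rad, forces in N, time in s.
With the tool pointing down it reaches from about 400 to 875 mm from the base axis. Payload 4.4 kg.
Tool frame: the origin (TCP) lies where the fingers leave the gripper's body, on its centre line; the fingertips stand 73 mm ahead of it and the grasp point (between the pads) lies 54 mm ahead of it; z points along the fingers, y is the line along which they close (so a half turn about z gives the same grasp; the last joint's range is limited). The gripper opens to 85 mm and grips with 20 to 120 N. Pads are 22 mm wide; open, the fingers measure 114 mm over their backs; the gripper's body (76 mm by 85 mm) begins 54 mm behind the grasp point. The pads swing forward as they close: fully open they stand 13 mm farther back than shut.
Start: joints at [-1.385, 0.628, 0.038, 1.517, -0.027, 0.996, -0.02], TCP at [161.923, 629.522, 303.913] pointing down, gripper open.
Joint ranges: [-3.06, 3.06], [-0.37, 2.12], [-1.25, 1.32], [0.18, 2.47], [-1.1, 4.24], [0.23, 1.98], [-2.94, 2.94]. Speed limits (rad/s): [2.57, 2.57, 3.14, 3.14, 3.14, 3.14, 3.14].

## Interface

Orientations are given as [roll, pitch, yaw] about the fixed x, y, z axes, in that order (R = Rz(yaw) Ry(pitch) Rx(roll)).
In Python, from cell import ctrl gives the robot as it stands.
- The arm moves only by the tool send_rows, never from a script. Its argument "rows" is a list that holds one entry, the list of rows, each a list of 6 numbers: the shift along the tool's x, y, z in cm, then the turn, a rotation vector about the tool's x, y, z in rad. In form: [[[tx, ty, tz, wx, wy, wz], ...]]. A call has 1 to 10 rows; each row is the pose to reach, as a shift and turn from the pose commanded when the call began, along the tool's axes at that moment; what a row does not reach only later rows make up. A row lasts 1/10 s, in which the tool goes at most 50 mm and 8.59 degrees, less where a joint would pass 70% of its speed; a pose out of reach is approached as far as the arm can. A call with a gripper value outside its range is refused whole. "grip" is the closure in counts, from 0 (fully open) to 255 (shut), set as the call begins (left out, the last holds). The fingers move at their own pace and stop on an object; the grip force is fixed at half the most. Time passes only in rows, so rows that repeat a pose let the fingers close. It gives the time, the measured TCP pose, the force, the opening and the grip force at its end, in the units of the state.
- ctrl.read_state(): the state, without advancing time (a new reading comes with each control period).
- ctrl.get_image(name): name is "scene" or "top"; returns a dict with "pixels" (400x640x3 uint8, red, green, blue), "fx", "fy", "cx", "cy" (pixels), "D" ([k1, k2, p1, p2, k3] as OpenCV has them; the pictures are not rectified), "extrinsics" (4x4, takes a point from camera to world coordinates). Camera axes: x right, y up, looking along -z (the intrinsics and any distortion apply to the point x, -y, -z); pixel columns grow to the right and rows downward; lengths in mm; the calibration is good to about 2 mm. A picture is of the moment at which its call begins. There is no depth.
- ctrl.finish_job(): hands the job in; it is judged then, once.
The state is a dict: "clock": time; "qpos": joint angles; "qd": joint speeds; "tau": joint torques, N m; "eef_pos": TCP position; "tool_rot": TCP orientation; "force": force on the tool from outside, world axes, zero at the start; "torque": the same for the moment, N m; "width": finger opening in mm; "gripper_force": force on a finger pad.
Only numpy, scipy, OpenCV 4.12 (cv2) and the standard library are available. Lean on these libraries where they do the work, as an engineer would, in place of code of your own. Each camera call takes 0.05 s, during which the arm holds its last target. There are 200 camera calls.

## Task

The smallest and the largest amber already lie on the two end pads of the white tray. Lay the four loose ambers from the table on the four empty green pads between them, one centred on each, flat side down, so that the row grows steadily in size from the smallest piece to the largest. Set each one down without dropping it, and leave the two end pieces where they lie.

Things in the scene. Friction and masses are not known exactly. Their poses are not given: they have to be found in the camera images.
- amber_cherry_mid (a point): Loose, dark cherry-red oval polished amber with a small dark insect showing on top, flat base, domed top, upright sides over the lower 60 % of its height: 25 mm long, 19 mm wide, 12 mm high, 11 to 25 g. The point is its centre, half-way up; x along its length, y across its width, z up. It starts flat on the table (top at z = 0), turned any way, nearer the robot than the tray or beside it, 25 mm clear all round.
- amber_lemon_mid (a point): Loose, clear lemon-yellow oval polished amber with a small dark insect showing on top, flat base, domed top, upright sides over the lower 60 % of its height: 33 mm long, 25 mm wide, 14 mm high, 11 to 25 g. The point is its centre, half-way up; x along its length, y across its width, z up. It starts flat on the table (top at z = 0), turned any way, nearer the robot than the tray or beside it, 25 mm clear all round.
- amber_cognac_mid (a point): Loose, brown-orange cognac oval polished amber with a small dark insect showing on top, flat base, domed top, upright sides over the lower 60 % of its height: 41 mm long, 31 mm wide, 16 mm high, 11 to 25 g. The point is its centre, half-way up; x along its length, y across its width, z up. It starts flat on the table (top at z = 0), turned any way, nearer the robot than the tray or beside it, 25 mm clear all round.
- amber_honey_mid (a point): Loose, bright orange-yellow honey oval polished amber with a small dark insect showing on top, flat base, domed top, upright sides over the lower 60 % of its height: 50 mm long, 38 mm wide, 18 mm high, 11 to 25 g. The point is its centre, half-way up; x along its length, y across its width, z up. It starts flat on the table (top at z = 0), turned any way, nearer the robot than the tray or beside it, 25 mm clear all round.
- pad_a_top (a point): Empty mint-green card pad, 58 mm square, fixed in the white tray; one of six in a straight row 64 mm apart, at one end of the four, next to an end pad. The order along the row is end pad, a, b, c, d, end pad. The point is the centre of its top face, 12 mm above the table and level with the tray's rim (tray 400 x 110 mm, fixed); y runs along the row (from d towards a), x across it, z up.
- pad_b_top (a point): Empty mint-green card pad, 58 mm square, fixed in the white tray; one of six in a straight row 64 mm apart, between pads a and c. The order along the row is end pad, a, b, c, d, end pad. The point is the centre of its top face, 12 mm above the table and level with the tray's rim (tray 400 x 110 mm, fixed); y runs along the row (from d towards a), x across it, z up.
- pad_c_top (a point): Empty mint-green card pad, 58 mm square, fixed in the white tray; one of six in a straight row 64 mm apart, between pads b and d. The order along the row is end pad, a, b, c, d, end pad. The point is the centre of its top face, 12 mm above the table and level with the tray's rim (tray 400 x 110 mm, fixed); y runs along the row (from d towards a), x across it, z up.
- pad_d_top (a point): Empty mint-green card pad, 58 mm square, fixed in the white tray; one of six in a straight row 64 mm apart, at the other end of the four, next to the other end pad. The order along the row is end pad, a, b, c, d, end pad. The point is the centre of its top face, 12 mm above the table and level with the tray's rim (tray 400 x 110 mm, fixed); y runs along the row (from d towards a), x across it, z up.
- end_small_mid (a point): Smallest piece, amber-orange, 18 x 14 mm and 10 mm high, already lying loose on one of the two end pads of the row (either end). The point is its centre, half-way up. To be left where it is.
- end_large_mid (a point): Largest piece, pale butterscotch, 58 x 44 mm and 20 mm high, already lying loose on the other end pad of the row. The point is its centre, half-way up. To be left where it is.
Mind the look-alikes: they are no part of the job. Leave any blue or pink look-alike of the part that bears amber_cognac_mid alone.

How it is judged (in metres and radians):
At the end, for the whole second after the job is handed in: From the 18 mm end piece to the 58 mm one lie cherry (25 mm), lemon (33), cognac (41), honey (50): each released, at rest, flat within 0.15 rad, its centre within 12 mm of its pad's centre and 3 mm of its resting height; the end pieces moved less than 10 mm; none was dropped (((horizontal distance between end_small_mid and pad_a_top below 0.12 m and horizontal distance between amber_cherry_mid and pad_a_top below 0.012 m and horizontal distance between amber_lemon_mid and pad_b_top below 0.012 m and horizontal distance between amber_cognac_mid and pad_c_top below 0.012 m and horizontal distance between amber_honey_mid and pad_d_top below 0.012 m) or (horizontal distance between end_small_mid and pad_d_top below 0.12 m and horizontal distance between amber_honey_mid and pad_a_top below 0.012 m and horizontal distance between amber_cognac_mid and pad_b_top below 0.012 m and horizontal distance between amber_lemon_mid and pad_c_top below 0.012 m and horizontal distance between amber_cherry_mid and pad_d_top below 0.012 m)) and height (world z) of amber_cherry_mid between 0.015 and 0.021 m and angle between each of amber_cherry_mid, amber_lemon_mid, amber_cognac_mid, amber_honey_mid's own z axis and vertical below 0.15 rad and linear speed of each of amber_cherry, amber_lemon, amber_cognac, amber_honey below 0.02 m/s and height (world z) of amber_lemon_mid between 0.016 and 0.022 m and height (world z) of amber_cognac_mid between 0.017 and 0.023 m and height (world z) of amber_honey_mid between 0.018 and 0.024 m and distance of each of end_small_mid, end_large_mid from where it was at the start of the episode below 0.01 m); the robot touches nothing.
It fails at once if a loose amber is dropped or thrown: off the fingers while its centre is more than 55 mm above the table ((height (world z) of amber_cherry_mid above 0.055 m and contact force between the fingers and amber_cherry below 0.02 N) or (height (world z) of amber_lemon_mid above 0.055 m and contact force between the fingers and amber_lemon below 0.02 N) or (height (world z) of amber_cognac_mid above 0.055 m and contact force between the fingers and amber_cognac below 0.02 N) or (height (world z) of amber_honey_mid above 0.055 m and contact force between the fingers and amber_honey below 0.02 N)).
It fails at once if an end piece is shoved by more than 10 mm (distance of any of end_small_mid, end_large_mid from where it was at the start of the episode above 0.01 m).
It also fails if it takes over 90 s, if anything falls off the work surface, if the arm or the gripper's body presses on something with over 40 N, if the wrist force passes 120 N, or if a joint passes its speed limit or range.

## Working session

There is one attempt and no reset: what is moved stays moved. The work goes in short steps, Python scripts to look and compute and a tool call to move; the robot and the scene stay as the last step left them, time stands still between calls to the robot, and variables do not carry over. Pictures are saved under pics/ and viewed, at most 14 in all, crops included, and the job is handed in when it is done.

Besides the shell and the picture viewer there is one more tool, called after "Call:" as name(argument=value, ...), one argument or row to a line, values as JSON. send_rows: Moves the arm, as the interface text tells. Its arguments: {"type":"object","properties":{"rows":{"type":"array","items":{"type":"array","items":{"type":"array","items":{"type":"number"}}}},"grip":{"type":"number"}},"required":["rows"]}

```bash
mkdir -p pics; ls
python3 - <<'E'
from cell import ctrl
import cv2
s=ctrl.read_state()
print({k:s[k] for k in('clock','eef_pos','tool_rot','width','force')})
for n in('top','scene'):
    im=ctrl.get_image(n); cv2.imwrite(f'pics/{n}0.png',im['pixels'][:,:,::-1])
    print(n,im['fx'],im['fy'],im['cx'],im['cy'],im['D'],im['extrinsics'])
E
```

```text
pics
{'clock': 0.0, 'eef_pos': array([161.76968861, 629.04723711, 302.99625062]), 'tool_rot': array([-3.13970315e+00, -2.95992549e-06,  2.88979022e+00]), 'width': 85.13054174986895, 'force': array([0.60074405, 0.08155476, 0.01632486])}
top 471.7580449263813 471.7580449263813 318.62948224836595 203.07415259527235 [-0.00742228  0.          0.          0.          0.        ] [[-1.45904772e-02  9.99227304e-01 -3.64953836e-02  5.09707897e+02]
 [-9.99869071e-01 -1.43249824e-02  7.52570116e-03 -7.10804867e-01]
 [ 6.99709036e-03  3.66004088e-02  9.99305484e-01  1.27873685e+03]
 [ 0.00000000e+00  0.00000000e+00  0.00000000e+00  1.00000000e+00]]
scene 399.61291878991614 399.61291878991614 319.29701319048365 198.7474952378592 [-0.02619736  0.          0.          0.          0.        ] [[ 7.94909901e-01 -4.24661462e-01  4.33336927e-01  9.68680909e+02]
 [ 6.06711452e-01  5.61553019e-01 -5.62636136e-01 -5.33530572e+02]
 [-4.41177525e-03  7.10155511e-01  7.04031027e-01  7.26111517e+02]
 [ 0.00000000e+00  0.00000000e+00  0.00000000e+00  1.00000000e+00]]
```

View pics/top0.png

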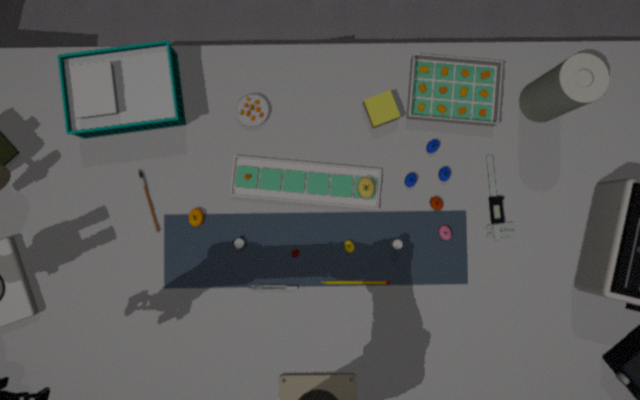

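View pics/scene0.png

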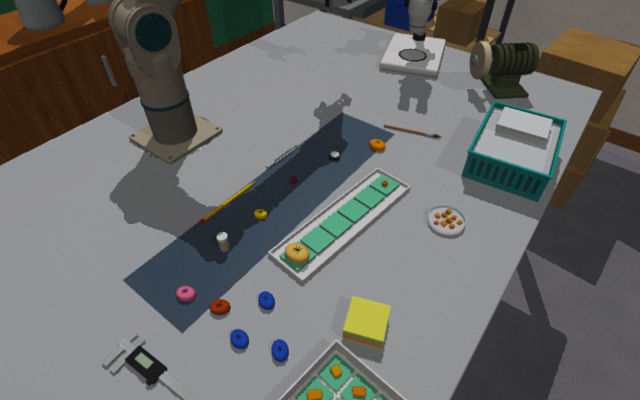

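The top view shows these candidates:
- honey: (196,217)
- cherry: (295,253)
- lemon: (349,246)
- cognac: (437,203), red-brown
- look-alikes: blue at (432,145), (444,173) and (411,180), and pink at (445,232)
- end small: (248,177)
- end large: (366,188)
- the orange sweets in the dish and box are clutter
- tall white objects to avoid: (239,243) and (397,244)

The four loose pieces match the described colours. Next I'll measure them and check them in a close crop.

```bash
cat > h.py <<'E'
import numpy as np, cv2
from cell import ctrl
def ray(im,uv,z):
    K=np.array([[im['fx'],0,im['cx']],[0,im['fy'],im['cy']],[0,0,1]])
    p=cv2.undistortPoints(np.array(uv,float).reshape(-1,1,2),K,np.array(im['D']))[:,0]
    E=np.array(im['extrinsics']); d=np.c_[p[:,0],-p[:,1],-np.ones(len(p))]@E[:3,:3].T
    o=E[:3,3]; return o+d*((z-o[2])/d[:,2])[:,None]
def blob(im,c,z,win=16,sat=110,hue=None):
    """contour of saturated blob near pixel c -> world centre, axes, yaw of long axis (hull fills insect/glare)"""
    hsv=cv2.cvtColor(im['pixels'],cv2.COLOR_RGB2HSV)
    x0,y0=c[0]-win,c[1]-win
    w=hsv[y0:y0+2*win,x0:x0+2*win]
    m=(w[...,1]>sat).astype(np.uint8)
    if hue: m&=((w[...,0]>=hue[0])&(w[...,0]<=hue[1])).astype(np.uint8)
    cs=cv2.findContours(m,0,cv2.CHAIN_APPROX_NONE)[0]
    k=max(cs,key=cv2.contourArea); hull=cv2.convexHull(k)
    f=np.zeros_like(m); cv2.fillPoly(f,[hull],1)
    ys,xs=np.nonzero(f); P=ray(im,np.c_[xs+x0,ys+y0],z)[:,:2]
    C=P.mean(0); w_,v=np.linalg.eigh(np.cov((P-C).T)); 
    return C,4*np.sqrt(w_[::-1]),np.arctan2(v[1,1],v[0,1])%np.pi,hsv[c[1],c[0]]
E
python3 - <<'E'
from h import *
im=ctrl.get_image('top')
for n,c,z in[('honey',(196,217),8),('cherry',(295,253),5),('lemon',(349,246),6),('cognac',(437,203),7),('esmall',(248,177),16),('elarge',(366,188),20)]:
    hue=(0,30) if n[0]=='e' else None
    C,a,y,h=blob(im,c,z,hue=hue); print(n,C.round(1),a.round(1),round(y,3),h)
hsv=cv2.cvtColor(im['pixels'],cv2.COLOR_RGB2HSV)
g=cv2.inRange(hsv,(50,70,60),(95,255,255)); g[:150]=0;g[215:]=0;g[:,:225]=0;g[:,395:]=0
for k in cv2.findContours(g,0,cv2.CHAIN_APPROX_NONE)[0]:
    if cv2.contourArea(k)<150: continue
    r=cv2.minAreaRect(k); print('pad',np.round(r[0],1),np.round(r[1],1),ray(im,[r[0]],12)[0].round(1))
big=im['pixels'][140:280,170:480,::-1]
cv2.imwrite('pics/crop1.png',cv2.convertScaleAbs(cv2.resize(big,None,fx=2.58,fy=2.58,interpolation=cv2.INTER_CUBIC),alpha=1.6))
E
```

```text
honey [523.2 321.1] [50.4 42.4] 3.071 [ 21 255 102]
cherry [423.   54.9] [24.3 19.6] 1.841 [179 249  45]
lemon [439.6 -89.3] [36.2 27.2] 0.288 [ 26 248  76]
cognac [ 551.7 -328.1] [40.7 31.7] 0.634 [ 13 255  69]
esmall [631.2 182.1] [17.  14.3] 1.544 [ 15 255 115]
elarge [ 595.9 -136.4] [55.1 44.1] 0.051 [ 23 138  76]
pad [341.  185.3] [20.8 20.5] [603.  -71.2  12. ]
pad [317.5 183.2] [20.7 20.4] [609.5  -7.9  12. ]
pad [293.7 181. ] [20.8 20.4] [616.3  55.8  12. ]
pad [270.2 178.9] [20.8 20.4] [623. 119.  12.]
pad [246.4 176.7] [21.1 20.4] [629.9 182.9  12. ]
```

View pics/crop1.png

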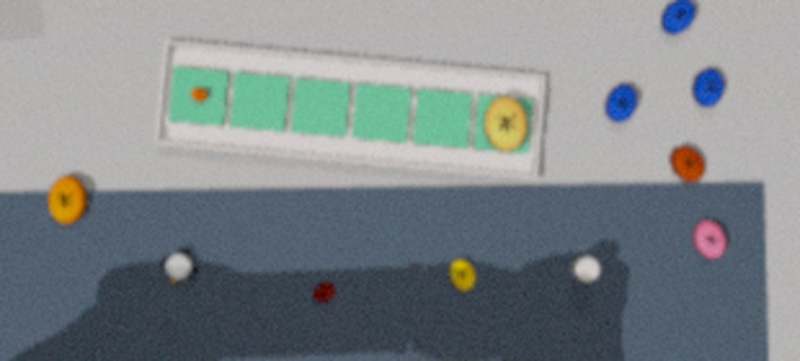

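The crop confirms it: honey, cherry, lemon and cognac are each the right colour, with an insect on top, and their sizes match to 2–3 mm (honey reads 42 mm wide, against 38). Pad spacing measures 63.8 mm against 64. The small end piece is at the +y end, so from +y to −y the order is cherry, lemon, cognac, honey. I'll start with honey.

```bash
cat >> h.py <<'E'
OB=dict(honey=(523.2,321.1,3.071),cherry=(423,54.9,1.841),lemon=(439.6,-89.3,.288),cognac=(551.7,-328.1,.634))
PAD=dict(cherry=(623,119,1.466),lemon=(616.3,55.8,1.466),cognac=(609.5,-7.9,1.466),honey=(603,-71.2,1.466))
from scipy.spatial.transform import Rotation as Ro
def go(x,y,yaw,z,frm=None):
    """row from the present (or given x,y,z,yaw) pose to the target, tool axes, cm/rad"""
    if frm is None:
        s=ctrl.read_state(); p=np.array(s['eef_pos']); R=Ro.from_euler('xyz',s['tool_rot'])
    else: p=np.array([frm[0],frm[1],frm[3]]); R=Ro.from_euler('xyz',[np.pi,0,frm[2]])
    d=R.inv().apply(np.array([x,y,z])-p)/10
    w=(R.inv()*Ro.from_euler('xyz',[np.pi,0,yaw])).as_rotvec()
    print(np.r_[d,w].round(3).tolist(), 'rows>=',np.ceil(max(np.linalg.norm(d)/5,np.degrees(np.linalg.norm(w))/8.59)))
E
python3 -c "
from h import *
go(*OB['honey'],150)"
```

```text
[-42.673, -20.81, 15.35, -0.001, -0.0, -0.181] rows>= 10.0
```

Call:
send_rows(
  rows=[
    [[-42.67,-20.81,15.35,0,0,-0.18],[-42.67,-20.81,15.35,0,0,-0.18],[-42.67,-20.81,15.35,0,0,-0.18],[-42.67,-20.81,15.35,0,0,-0.18],[-42.67,-20.81,15.35,0,0,-0.18],[-42.67,-20.81,15.35,0,0,-0.18],[-42.67,-20.81,15.35,0,0,-0.18],[-42.67,-20.81,15.35,0,0,-0.18],[-42.67,-20.81,15.35,0,0,-0.18],[-42.67,-20.81,15.35,0,0,-0.18]],
  ],
  grip=70,
)

```text
clock: 1.15
eef_pos: [524.6, 320.1, 149.6]
tool_rot: [-3.141, -0.0, 3.07]
force: [-0.1, 0.1, -0.0]
width: 61.9
gripper_force: 0.0
```

Call:
send_rows(
  rows=[
    [[0,0,0,0,0,0],[0,0,0,0,0,0],[0,0,0,0,0,0],[0,0,0,0,0,0],[0,0,0,0,0,0]],
  ],
)

```text
clock: 1.65
eef_pos: [522.4, 323.2, 150.8]
tool_rot: [3.141, 0.0, 3.072]
force: [0.9, 0.9, -0.5]
width: 61.8
gripper_force: 0.0
```

```bash
python3 -c "
from h import *
s=ctrl.read_state();print(s['eef_pos'],s['tool_rot'],s['width'],s['qpos'])
go(*OB['honey'],74)
im=ctrl.get_image('top')
cv2.imwrite('pics/t2.png',cv2.convertScaleAbs(im['pixels'][:,:,::-1],alpha=1.5))
im=ctrl.get_image('scene')
cv2.imwrite('pics/s2.png',cv2.convertScaleAbs(cv2.resize(im['pixels'][50:250,220:500,::-1],None,fx=2.8,fy=2.8,interpolation=cv2.INTER_CUBIC),alpha=1.3))
"
```

```text
[522.3570911  323.19019925 150.84605126] [3.14070368e+00 2.42453115e-05 3.07234167e+00] 61.838758248246755 [-0.56631408  0.77005718 -0.05397097  1.7433932   0.06270001  0.62923172
  0.84577552]
[-0.098, -0.21, 7.684, 0.001, 0.0, 0.001] rows>= 2.0
```

View pics/s2.png

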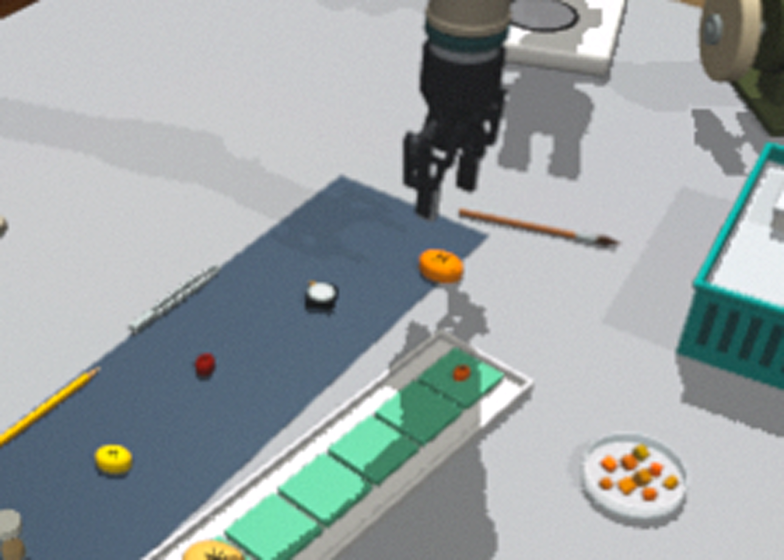

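The scene crop shows the open gripper directly above honey (440,265 in the crop), with nothing in the way. Readings scatter by about 2 mm, so I'll trust the commanded pose and go straight down.

Call:
send_rows(
  rows=[
    [[0,0,4,0,0,0],[0,0,6.5,0,0,0],[0,0,7.6,0,0,0],[0,0,7.6,0,0,0]],
  ],
)

```text
clock: 2.15
eef_pos: [522.3, 321.4, 73.1]
tool_rot: [-3.14, -0.002, 3.07]
force: [-0.0, 0.6, -0.1]
width: 61.6
gripper_force: 0.0
```

Call:
send_rows(
  rows=[
    [[0,0,0,0,0,0],[0,0,0,0,0,0],[0,0,0,0,0,0],[0,0,0,0,0,0],[0,0,0,0,0,0],[0,0,0,0,0,0]],
  ],
  grip=255,
)

```text
clock: 2.75
eef_pos: [524.2, 322.4, 76.2]
tool_rot: [3.14, 0.002, 3.07]
force: [-0.2, -0.0, 7.5]
width: 35.0
gripper_force: 60.2
```

```bash
python3 -c "
from h import *
s=ctrl.read_state();print(s['eef_pos'],s['tool_rot'],s['width'],s['gripper_force'])
go(*PAD['honey'],160,frm=(*OB['honey'],160))"
```

```text
[524.16992347 322.39962124  76.24599281] [3.13961989e+00 2.29535633e-03 3.06984337e+00] 35.01599921878818 60.22813631367171
[-10.727, -38.569, -0.0, -0.0, -0.0, 1.605] rows>= 11.0
```

Call:
send_rows(
  rows=[
    [[0,0,-0.5,0,0,0],[0,0,-1.5,0,0,0],[0,0,-2.5,0,0,0],[0,0,-2.5,0,0,0],[0,0,-2.5,0,0,0]],
  ],
)

```text
clock: 3.25
eef_pos: [523.5, 321.8, 100.0]
tool_rot: [3.141, 0.001, 3.07]
force: [-0.1, 0.2, 0.3]
width: 34.8
gripper_force: 59.9
```

```bash
python3 -c "
from h import *
im=ctrl.get_image('scene')
cv2.imwrite('pics/s3.png',cv2.convertScaleAbs(cv2.resize(im['pixels'][90:190,320:460,::-1],None,fx=5,fy=5,interpolation=cv2.INTER_CUBIC),alpha=1.3))
"
```

```text
(no output)
```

View pics/s3.png

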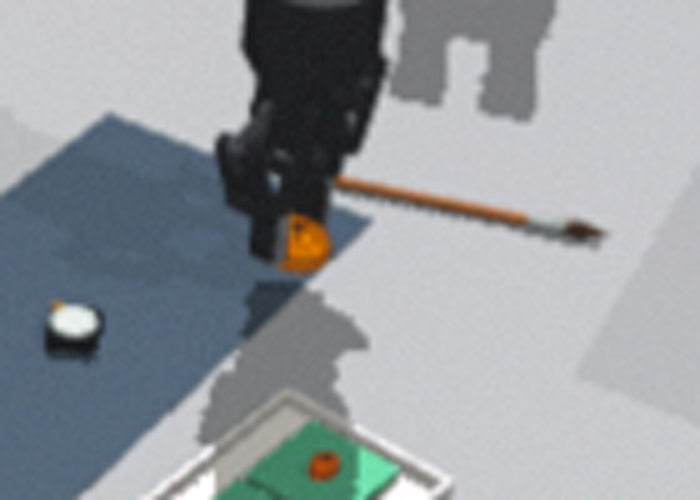

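Honey is held and clear of the table. I'll carry it to the pad next to the large end.

Call:
send_rows(
  rows=[
    [[0,0,-5,0,0,0],[-10.73,-38.57,-6,0,0,1.605],[-10.73,-38.57,-6,0,0,1.605],[-10.73,-38.57,-6,0,0,1.605],[-10.73,-38.57,-6,0,0,1.605],[-10.73,-38.57,-6,0,0,1.605],[-10.73,-38.57,-6,0,0,1.605],[-10.73,-38.57,-6,0,0,1.605],[-10.73,-38.57,-6,0,0,1.605],[-10.73,-38.57,-6,0,0,1.605]],
  ],
)

```text
clock: 4.3
eef_pos: [603.1, -81.9, 159.9]
tool_rot: [3.14, 0.008, 1.701]
force: [-0.7, -0.7, -0.9]
width: 35.0
gripper_force: 60.0
```

```bash
python3 -c "
from h import *
s=ctrl.read_state();print(s['eef_pos'],s['tool_rot'],s['width'],s['gripper_force'])
go(*PAD['honey'],160)"
```

```text
[603.08032268 -81.91722975 159.86487501] [3.1403043  0.00774822 1.70140653] 34.99380268249248 60.040893042460084
[1.064, 0.132, -0.022, 0.002, 0.008, 0.235] rows>= 2.0
```

Call:
send_rows(
  rows=[
    [[0,0,0,0,0,0.15],[0,0,0,0,0,0.15],[0,0,0,0,0,0.15],[0,0,0,0,0,0.15],[0,0,0,0,0,0.15]],
  ],
)

```text
clock: 4.8
eef_pos: [602.6, -70.3, 159.4]
tool_rot: [-3.141, -0.0, 1.572]
force: [1.6, -0.2, 0.7]
width: 34.9
gripper_force: 60.0
```

```bash
python3 -c "
from h import *
im=ctrl.get_image('top')
for i in range(3): print(ctrl.read_state()['eef_pos'])
go(*PAD['honey'],160)"
```

```text
[602.6431163  -70.45115461 159.40426854]
[602.6431163  -70.45115461 159.40426854]
[602.6431163  -70.45115461 159.40426854]
[-0.075, 0.036, -0.06, -0.0, -0.0, 0.105] rows>= 1.0
```

Call:
send_rows(
  rows=[
    [[0,0,3,0,0,0.105],[0,0,5.5,0,0,0.105],[0,0,6.5,0,0,0.105],[0,0,7.0,0,0,0.105],[0,0,7.2,0,0,0.105],[0,0,7.3,0,0,0.105],[0,0,7.3,0,0,0.105]],
  ],
)

```text
clock: 5.55
eef_pos: [602.3, -70.7, 88.2]
tool_rot: [-3.141, -0.001, 1.465]
force: [-3.4, 0.9, 7.4]
width: 34.6
gripper_force: 60.8
```

Call:
send_rows(
  rows=[
    [[0,0,0.1,0,0,0],[0,0,0.1,0,0,0],[0,0,0.1,0,0,0]],
  ],
)

```text
clock: 5.85
eef_pos: [602.3, -70.7, 88.2]
tool_rot: [-3.141, -0.001, 1.465]
force: [-5.9, 1.1, 15.8]
width: 35.0
gripper_force: 61.6
```

Contact at 7–16 N, so honey is resting on the pad. Releasing it.

Call:
send_rows(
  rows=[
    [[0,0,0,0,0,0],[0,0,0,0,0,0],[0,0,0,0,0,0],[0,0,0,0,0,0]],
  ],
  grip=90,
)

```text
clock: 6.25
eef_pos: [602.8, -70.7, 85.4]
tool_rot: [3.141, 0.0, 1.465]
force: [-0.8, 0.3, -0.7]
width: 55.3
gripper_force: 0.0
```

Call:
send_rows(
  rows=[
    [[0,0,-1,0,0,0],[0,0,-4,0,0,0],[0,0,-8,0,0,0],[0,0,-8,0,0,0]],
  ],
)

```text
clock: 6.65
eef_pos: [605.8, -71.7, 170.8]
tool_rot: [3.132, 0.001, 1.465]
force: [1.4, -0.6, 0.7]
width: 55.5
gripper_force: 0.0
```

```bash
python3 -c "
from h import *
go(*OB['cognac'],168)"
```

```text
[-26.068, -2.659, 0.267, 0.009, -0.004, 0.831] rows>= 6.0
```

Call:
send_rows(
  rows=[
    [[-26.09,-2.41,1,0,0,0.832],[-26.09,-2.41,1,0,0,0.832],[-26.09,-2.41,1,0,0,0.832],[-26.09,-2.41,1,0,0,0.832],[-26.09,-2.41,1,0,0,0.832],[-26.09,-2.41,1,0,0,0.832],[-26.09,-2.41,1,0,0,0.832],[-26.09,-2.41,1,0,0,0.832],[-26.09,-2.41,1,0,0,0.832],[-26.09,-2.41,1,0,0,0.832]],
  ],
)

```text
clock: 7.65
eef_pos: [552.1, -325.4, 155.4]
tool_rot: [-3.141, -0.001, 0.637]
force: [0.9, -0.1, 0.3]
width: 55.1
gripper_force: 0.0
```

```bash
python3 -c "
from h import *
go(*OB['cognac'],75)
im=ctrl.get_image('top')
print(blob(im,(341,185),21,hue=(15,28),sat=150))
cv2.imwrite('pics/t4.png',cv2.convertScaleAbs(cv2.resize(im['pixels'][140:260,200:480,::-1],None,fx=2.8,fy=2.8,interpolation=cv2.INTER_CUBIC),alpha=1.6))
"
```

```text
[-0.201, 0.203, 8.035, -0.001, -0.001, 0.003] rows>= 2.0
(array([600.19457504, -72.58526291]), array([49.12946953, 36.36182339]), np.float64(1.486771820759678), array([ 20, 255,  84], dtype=uint8))
```

View pics/t4.png

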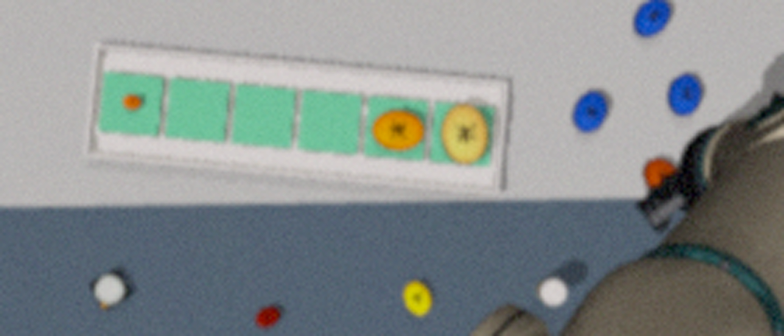

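Honey sits flat on its pad at (399,130) in the crop, about 3 mm off centre, and the gripper is over cognac. Descending.

Call:
send_rows(
  rows=[
    [[0,0,4,0,0,0],[0,0,7,0,0,0],[0,0,8.1,0,0,0],[0,0,8.1,0,0,0]],
  ],
)

```text
clock: 8.1
eef_pos: [550.5, -326.6, 73.0]
tool_rot: [-3.139, 0.001, 0.634]
force: [-0.2, -0.6, 0.7]
width: 55.3
gripper_force: 0.0
```

Call:
send_rows(
  rows=[
    [[0,0,0,0,0,0],[0,0,0,0,0,0],[0,0,0,0,0,0],[0,0,0,0,0,0],[0,0,0,0,0,0],[0,0,0,0,0,0]],
  ],
  grip=255,
)

```text
clock: 8.7
eef_pos: [552.1, -328.5, 76.4]
tool_rot: [3.138, -0.001, 0.633]
force: [-0.3, -0.2, 6.6]
width: 27.6
gripper_force: 59.7
```

Call:
send_rows(
  rows=[
    [[0,0,-1,0,0,0],[0,0,-2.5,0,0,0],[0,0,-6,0,0,0],[0,0,-8,0,0,0],[0,0,-8,0,0,0]],
  ],
)

```text
clock: 9.2
eef_pos: [552.7, -329.1, 158.9]
tool_rot: [3.135, -0.002, 0.633]
force: [0.2, 0.2, -1.0]
width: 27.8
gripper_force: 59.3
```

```bash
python3 -c "
from h import *
go(*PAD['cognac'],155,frm=(*OB['cognac'],155))"
```

```text
[23.624, -22.373, -0.0, 0.0, 0.0, -0.832] rows>= 7.0
```

Call:
send_rows(
  rows=[
    [[23.62,-22.37,0,0,0,-0.832],[23.62,-22.37,0,0,0,-0.832],[23.62,-22.37,0,0,0,-0.832],[23.62,-22.37,0,0,0,-0.832],[23.62,-22.37,0,0,0,-0.832],[23.62,-22.37,0,0,0,-0.832],[23.62,-22.37,0,0,0,-0.832],[23.62,-22.37,0,0,0,-0.832],[23.62,-22.37,0,0,0,-0.832],[23.62,-22.37,0,0,0,-0.832]],
  ],
)

```text
clock: 10.2
eef_pos: [608.8, -9.6, 154.4]
tool_rot: [-3.141, 0.002, 1.462]
force: [0.7, -0.3, 0.2]
width: 27.6
gripper_force: 59.3
```

Call:
send_rows(
  rows=[
    [[0,0,3,0,0,0],[0,0,5,0,0,0],[0,0,6,0,0,0],[0,0,6.5,0,0,0],[0,0,6.7,0,0,0],[0,0,6.8,0,0,0],[0,0,6.8,0,0,0]],
  ],
)

```text
clock: 10.9
eef_pos: [608.7, -9.2, 88.4]
tool_rot: [-3.141, 0.001, 1.463]
force: [-5.2, -0.3, 9.7]
width: 27.8
gripper_force: 60.5
```

Contact at 10 N. Releasing cognac.

Call:
send_rows(
  rows=[
    [[0,0,0,0,0,0],[0,0,0,0,0,0],[0,0,0,0,0,0],[0,0,0,0,0,0]],
  ],
  grip=105,
)

```text
clock: 11.3
eef_pos: [609.4, -7.6, 86.4]
tool_rot: [3.141, -0.0, 1.465]
force: [-0.4, 0.0, 0.9]
width: 50.2
gripper_force: 0.0
```

Call:
send_rows(
  rows=[
    [[0,0,-1,0,0,0],[0,0,-4,0,0,0],[0,0,-7,0,0,0],[0,0,-7,0,0,0]],
  ],
)

```text
clock: 11.7
eef_pos: [611.9, -8.0, 160.9]
tool_rot: [3.134, -0.0, 1.465]
force: [0.8, -0.1, 1.2]
width: 50.1
gripper_force: 0.0
```

```bash
python3 -c "
from h import *
go(*OB['lemon'],155)
go(*OB['lemon'],155,frm=(*PAD['cognac'],157))"
```

```text
[-9.909, -16.272, 0.453, 0.007, -0.005, 1.177] rows>= 8.0
[-9.873, -16.045, 0.2, 0.0, -0.0, 1.178] rows>= 8.0
```

Call:
send_rows(
  rows=[
    [[-9.87,-16.05,0.2,0,0,1.178],[-9.87,-16.05,0.2,0,0,1.178],[-9.87,-16.05,0.2,0,0,1.178],[-9.87,-16.05,0.2,0,0,1.178],[-9.87,-16.05,0.2,0,0,1.178],[-9.87,-16.05,0.2,0,0,1.178],[-9.87,-16.05,0.2,0,0,1.178],[-9.87,-16.05,0.2,0,0,1.178],[-9.87,-16.05,0.2,0,0,1.178],[-9.87,-16.05,0.2,0,0,1.178]],
  ],
)

```text
clock: 12.7
eef_pos: [439.2, -88.6, 154.4]
tool_rot: [3.142, 0.0, 0.29]
force: [1.2, -0.2, -0.2]
width: 50.4
gripper_force: 0.0
```

```bash
python3 -c "
from h import *
go(*OB['lemon'],75)
im=ctrl.get_image('top')
print(blob(im,(317,183),20,hue=(0,22),sat=150))
"
```

```text
[0.02, 0.078, 7.936, 0.0, 0.0, 0.002] rows>= 2.0
(array([606.60895987,  -7.40912146]), array([37.48876995, 29.88110776]), np.float64(1.4910844514692676), array([ 11, 252,  81], dtype=uint8))
```

Cognac is placed 3 mm off its pad centre. Now lemon.

Call:
send_rows(
  rows=[
    [[0,0,4,0,0,0],[0,0,7,0,0,0],[0,0,8,0,0,0],[0,0,8,0,0,0]],
  ],
)

```text
clock: 13.15
eef_pos: [438.4, -88.7, 73.1]
tool_rot: [-3.14, 0.002, 0.287]
force: [-0.1, -0.8, -0.1]
width: 50.2
gripper_force: 0.0
```

Call:
send_rows(
  rows=[
    [[0,0,0,0,0,0],[0,0,0,0,0,0],[0,0,0,0,0,0],[0,0,0,0,0,0],[0,0,0,0,0,0],[0,0,0,0,0,0]],
  ],
  grip=255,
)

```text
clock: 13.75
eef_pos: [439.6, -88.9, 75.4]
tool_rot: [3.141, -0.002, 0.287]
force: [-0.9, 0.6, 6.6]
width: 21.8
gripper_force: 59.2
```

Call:
send_rows(
  rows=[
    [[0,0,-1,0,0,0],[0,0,-2.5,0,0,0],[0,0,-6,0,0,0],[0,0,-8,0,0,0],[0,0,-8,0,0,0]],
  ],
)

```text
clock: 14.25
eef_pos: [440.6, -88.8, 156.8]
tool_rot: [3.139, -0.004, 0.288]
force: [0.9, -0.3, -0.2]
width: 21.6
gripper_force: 59.0
```

```bash
python3 -c "
from h import *
go(*PAD['lemon'],155,frm=(*OB['lemon'],155))"
```

```text
[21.064, -8.893, -0.0, -0.0, 0.0, -1.178] rows>= 8.0
```

Call:
send_rows(
  rows=[
    [[21.06,-8.89,0,0,0,-1.178],[21.06,-8.89,0,0,0,-1.178],[21.06,-8.89,0,0,0,-1.178],[21.06,-8.89,0,0,0,-1.178],[21.06,-8.89,0,0,0,-1.178],[21.06,-8.89,0,0,0,-1.178],[21.06,-8.89,0,0,0,-1.178],[21.06,-8.89,0,0,0,-1.178],[21.06,-8.89,0,0,0,-1.178],[21.06,-8.89,0,0,0,-1.178]],
  ],
)

```text
clock: 15.25
eef_pos: [615.8, 56.2, 153.9]
tool_rot: [-3.141, -0.001, 1.462]
force: [-0.9, 0.1, -0.1]
width: 21.4
gripper_force: 59.0
```

Call:
send_rows(
  rows=[
    [[0,0,3,0,0,0],[0,0,5,0,0,0],[0,0,6,0,0,0],[0,0,6.5,0,0,0],[0,0,6.7,0,0,0],[0,0,6.8,0,0,0],[0,0,6.8,0,0,0]],
  ],
)

```text
clock: 15.95
eef_pos: [616.4, 56.1, 87.5]
tool_rot: [3.141, -0.0, 1.464]
force: [-1.3, 0.5, 1.5]
width: 21.6
gripper_force: 59.1
```

Call:
send_rows(
  rows=[
    [[0,0,0.05,0,0,0],[0,0,0.1,0,0,0],[0,0,0.1,0,0,0]],
  ],
)

```text
clock: 16.25
eef_pos: [616.4, 56.1, 87.4]
tool_rot: [3.14, -0.001, 1.464]
force: [-3.7, -0.0, 11.2]
width: 21.7
gripper_force: 60.3
```

Call:
send_rows(
  rows=[
    [[0,0,0,0,0,0],[0,0,0,0,0,0],[0,0,0,0,0,0],[0,0,0,0,0,0]],
  ],
  grip=120,
)

```text
clock: 16.65
eef_pos: [616.1, 56.2, 85.3]
tool_rot: [3.142, 0.0, 1.465]
force: [-0.6, 0.2, 0.4]
width: 45.2
gripper_force: 0.0
```

Call:
send_rows(
  rows=[
    [[0,0,-1,0,0,0],[0,0,-4,0,0,0],[0,0,-7,0,0,0],[0,0,-7,0,0,0]],
  ],
)

```text
clock: 17.05
eef_pos: [618.7, 55.8, 159.9]
tool_rot: [3.134, -0.001, 1.465]
force: [0.6, 0.3, 0.6]
width: 45.2
gripper_force: 0.0
```

```bash
python3 -c "
from h import *
go(*OB['cherry'],155)
go(*OB['cherry'],155,frm=(*PAD['lemon'],156))"
```

```text
[-2.166, -19.457, 0.336, 0.008, 0.0, -0.376] rows>= 4.0
[-2.112, -19.215, 0.1, -0.0, 0.0, -0.375] rows>= 4.0
```

Call:
send_rows(
  rows=[
    [[-2.11,-19.22,0.1,0,0,-0.375],[-2.11,-19.22,0.1,0,0,-0.375],[-2.11,-19.22,0.1,0,0,-0.375],[-2.11,-19.22,0.1,0,0,-0.375],[-2.11,-19.22,0.1,0,0,-0.375],[-2.11,-19.22,0.1,0,0,-0.375],[-2.11,-19.22,0.1,0,0,-0.375],[-2.11,-19.22,0.1,0,0,-0.375]],
  ],
)

```text
clock: 17.85
eef_pos: [424.4, 55.6, 154.4]
tool_rot: [3.14, 0.001, 1.84]
force: [0.3, 0.0, -0.2]
width: 45.4
gripper_force: 0.0
```

```bash
python3 -c "
from h import *
go(*OB['cherry'],75)
im=ctrl.get_image('top')
print(blob(im,(294,181),19,hue=(20,33),sat=170))
"
```

```text
[-0.023, -0.165, 7.939, 0.002, 0.001, -0.001] rows>= 2.0
(array([614.45745575,  57.53111561]), array([30.66380211, 22.80880372]), np.float64(1.5549067383690165), array([ 29, 255, 108], dtype=uint8))
```

Lemon is placed about 2.5 mm off its pad centre. Last is cherry.

Call:
send_rows(
  rows=[
    [[0,0,4,0,0,0],[0,0,7,0,0,0],[0,0,8,0,0,0],[0,0,8,0,0,0]],
  ],
)

```text
clock: 18.3
eef_pos: [427.7, 55.9, 76.4]
tool_rot: [-3.129, 0.0, 1.845]
force: [-0.4, -0.2, -0.3]
width: 45.2
gripper_force: 0.0
```

Call:
send_rows(
  rows=[
    [[0,0,0,0,0,0],[0,0,0,0,0,0],[0,0,0,0,0,0],[0,0,0,0,0,0],[0,0,0,0,0,0],[0,0,0,0,0,0]],
  ],
  grip=255,
)

```text
clock: 18.9
eef_pos: [427.6, 56.2, 79.1]
tool_rot: [-3.133, -0.001, 1.84]
force: [0.0, -0.1, -0.8]
width: 14.5
gripper_force: 58.6
```

Call:
send_rows(
  rows=[
    [[0,0,-1,0,0,0],[0,0,-2.5,0,0,0],[0,0,-6,0,0,0],[0,0,-8,0,0,0],[0,0,-8,0,0,0]],
  ],
)

```text
clock: 19.4
eef_pos: [429.2, 56.4, 160.8]
tool_rot: [-3.137, -0.0, 1.84]
force: [-0.1, 0.4, -1.2]
width: 14.4
gripper_force: 58.6
```

```bash
python3 -c "
from h import *
go(*PAD['cherry'],155,frm=(*OB['cherry'],155))"
```

```text
[0.839, 20.985, 0.0, 0.0, -0.0, 0.375] rows>= 5.0
```

The grip was 3–4 mm high, because the reach limit is close. I'll check how cherry hangs before placing it.

```bash
python3 -c "
from h import *
im=ctrl.get_image('scene')
go(*PAD['cherry'],155)
cv2.imwrite('pics/s5.png',cv2.convertScaleAbs(cv2.resize(im['pixels'][90:210,220:380,::-1],None,fx=5,fy=5,interpolation=cv2.INTER_CUBIC),alpha=1.5))
"
```

```text
[0.832, 20.39, 0.336, -0.006, 0.0, 0.375] rows>= 5.0
```

View pics/s5.png

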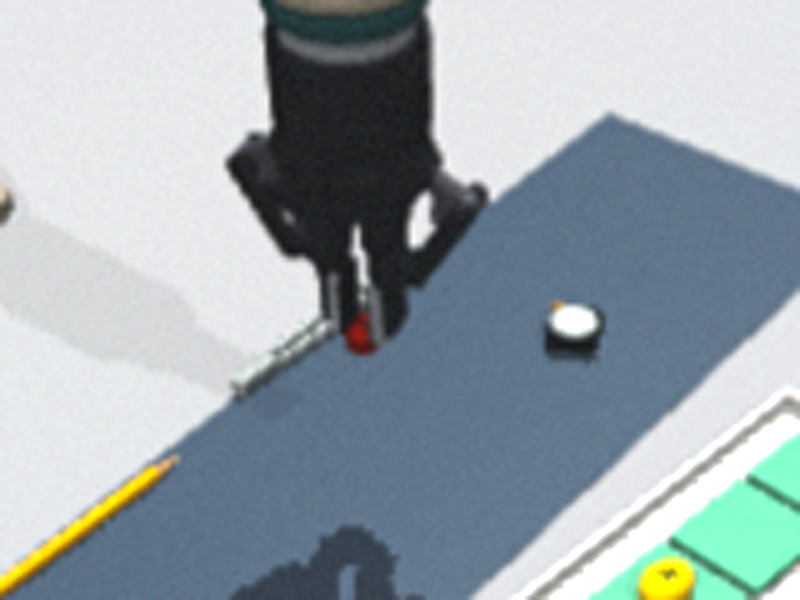

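Cherry hangs between the fingertips at (362,335) in the crop, sticking out a little below them, and looks level. I'll carry it over.

Call:
send_rows(
  rows=[
    [[0.83,20.4,0,0,0,0.375],[0.83,20.4,0,0,0,0.375],[0.83,20.4,0,0,0,0.375],[0.83,20.4,0,0,0,0.375],[0.83,20.4,0,0,0,0.375],[0.83,20.4,0,0,0,0.375],[0.83,20.4,0,0,0,0.375],[0.83,20.4,0,0,0,0.375],[0.83,20.4,0,0,0,0.375]],
  ],
)

```text
clock: 20.35
eef_pos: [621.7, 118.0, 157.1]
tool_rot: [-3.132, 0.002, 1.464]
force: [-0.4, -0.4, -1.0]
width: 14.3
gripper_force: 58.7
```

```bash
python3 -c "
from h import *
go(*PAD['cherry'],93)"
```

```text
[0.123, 0.184, 6.404, -0.01, 0.002, -0.003] rows>= 2.0
```

Call:
send_rows(
  rows=[
    [[0.1,0.2,3,-0.01,0,0],[0.1,0.2,5,-0.01,0,0],[0.1,0.2,6,-0.01,0,0],[0.1,0.2,6.2,-0.01,0,0],[0.1,0.2,6.3,-0.01,0,0],[0.1,0.2,6.3,-0.01,0,0]],
  ],
)

```text
clock: 20.95
eef_pos: [624.7, 119.0, 94.9]
tool_rot: [3.139, 0.002, 1.465]
force: [-0.2, 0.1, 0.5]
width: 14.6
gripper_force: 58.7
```

Call:
send_rows(
  rows=[
    [[0,0,0.1,0,0,0],[0,0,0.2,0,0,0],[0,0,0.2,0,0,0]],
  ],
)

```text
clock: 21.25
eef_pos: [624.2, 119.2, 92.2]
tool_rot: [3.14, 0.002, 1.465]
force: [1.5, 0.1, 0.2]
width: 14.1
gripper_force: 58.7
```

Call:
send_rows(
  rows=[
    [[0,0,0.05,0,0,0],[0,0,0.1,0,0,0],[0,0,0.15,0,0,0],[0,0,0.15,0,0,0]],
  ],
)

```text
clock: 21.65
eef_pos: [624.2, 119.1, 91.0]
tool_rot: [3.14, 0.002, 1.465]
force: [-2.0, 1.0, 4.4]
width: 14.6
gripper_force: 59.4
```

Contact at about 91 mm, as expected. Pressing 1 mm further, then releasing.

Call:
send_rows(
  rows=[
    [[0,0,0.05,0,0,0],[0,0,0.1,0,0,0],[0,0,0.1,0,0,0]],
  ],
)

```text
clock: 21.95
eef_pos: [624.3, 119.1, 90.9]
tool_rot: [3.14, 0.001, 1.465]
force: [-3.7, 0.7, 11.6]
width: 14.3
gripper_force: 60.3
```

Call:
send_rows(
  rows=[
    [[0,0,0,0,0,0],[0,0,0,0,0,0],[0,0,0,0,0,0],[0,0,0,0,0,0]],
  ],
  grip=130,
)

```text
clock: 22.35
eef_pos: [624.0, 119.1, 89.1]
tool_rot: [3.141, 0.002, 1.465]
force: [-0.3, -0.3, -0.6]
width: 41.8
gripper_force: 0.0
```

Call:
send_rows(
  rows=[
    [[0,0,-1,0,0,0],[0,0,-4,0,0,0],[0,0,-9,0,0,0],[-5,0,-13,0,0,0],[5,-10,-15,0,0,0],[10,-15,-15,0,0,0],[15,-20,-15,0,0,0],[15,-20,-15,0,0,0],[15,-20,-15,0,0,0]],
  ],
)

```text
clock: 23.25
eef_pos: [457.1, 270.2, 238.0]
tool_rot: [3.14, 0.001, 1.464]
force: [1.0, 0.8, -0.1]
width: 41.9
gripper_force: 0.0
```

```bash
python3 -c "
from h import *
im=ctrl.get_image('top')
for n,c,z,h,sa in[('cherry',(270,179),18,(165,180),150),('lemon',(294,181),19,(20,33),170),('cognac',(317,183),20,(0,22),150),('honey',(341,185),21,(15,28),150)]:
    try: C,a,y,_=blob(im,c,z,hue=h,sat=sa,win=12); print(n,C.round(1),a.round(1),(C-PAD[n][:2]).round(1))
    except Exception as e: print(n,e)
cv2.imwrite('pics/t6.png',cv2.convertScaleAbs(cv2.resize(im['pixels'][140:230,220:400,::-1],None,fx=4.4,fy=4.4,interpolation=cv2.INTER_CUBIC),alpha=1.6))
im=ctrl.get_image('scene')
cv2.imwrite('pics/s6.png',cv2.convertScaleAbs(cv2.resize(im['pixels'][160:280,260:420,::-1],None,fx=5,fy=5,interpolation=cv2.INTER_CUBIC),alpha=1.3))
"
```

```text
cherry max() iterable argument is empty
lemon [614.4  57.6] [30.2 22.6] [-1.9  1.8]
cognac [607.1  -6.7] [36.7 28.9] [-2.4  1.2]
honey [599.8 -72.7] [48.3 37.5] [-3.2 -1.5]
```

View pics/t6.png

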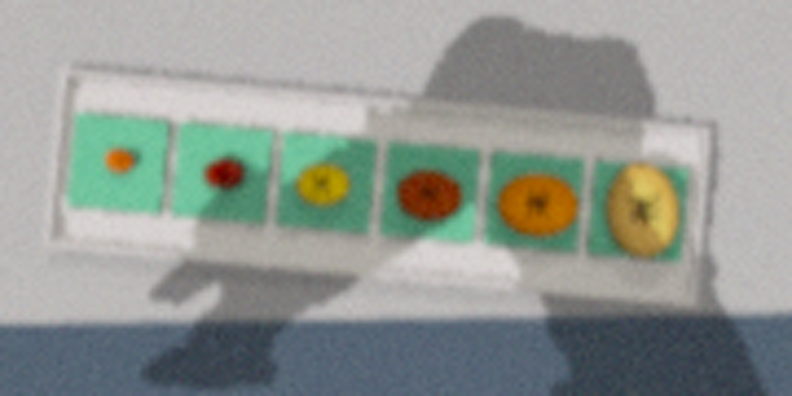

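View pics/s6.png

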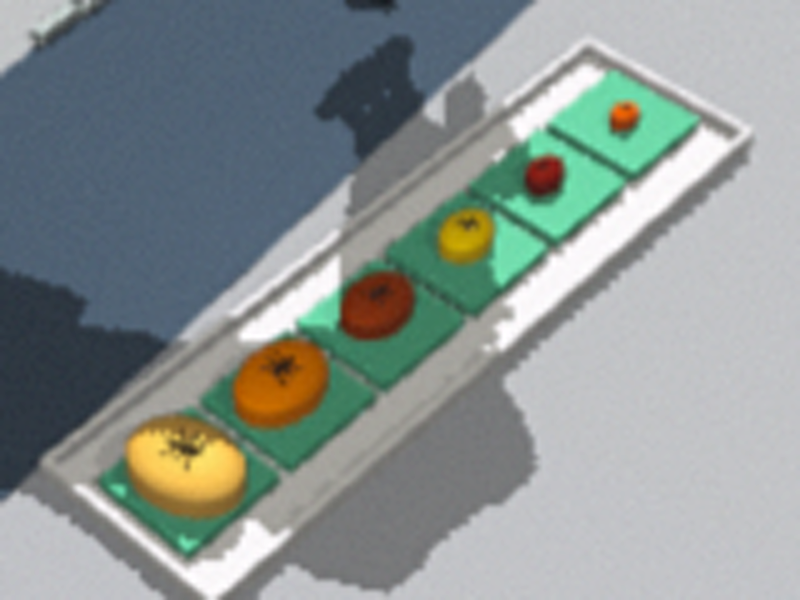

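Both pictures show the row in order, flat and centred. Cherry is at (225,173) in the top crop, about 3 mm from its pad centre; the others are 2–4 mm off. The end pieces haven't moved.

```bash
python3 -c "
from h import *
print(ctrl.finish_job())"
```

```text
the job is handed in; nothing more can be done
None
```

The four ambers lie flat on their pads in size order (cherry, lemon, cognac, honey), each within about 4 mm of its pad's centre; I handed the job in at about 23 s, and no verdict was returned.

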